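# Fill the two gaps in the spice caddy

## Robot

A 6-joint arm with a two-finger parallel gripper is mounted at the origin on a cart in front of the work surface, level with it; the furniture and walls round the work are solid. World frame = base frame: x ahead of the robot, y to its left, z up, the work surface at z = 0. Lengths are in mm, angles in rad, forces in N, time in s.
With the tool pointing down it reaches from about 350 to 775 mm from the base axis. Payload 7.3 kg.
Tool frame: the origin (TCP) lies on the centre line of the jaws, within the pads' length; the fingertips stand 11 mm ahead of it and the grasp point (between the pads) lies 8 mm behind it; z points along the fingers, y is the line along which they close (so a half turn about z gives the same grasp; the last joint's range is limited). The gripper opens to 92 mm and grips with 3 to 60 N. Pads are 19 mm wide; open, the fingers measure 130 mm over their backs; the gripper's body (75 mm by 190 mm) begins 47 mm behind the grasp point.
Start: joints at [-1.296, 0.342, 1.524, -0, 1.275, -0.146], TCP at [214.481, -479.209, 237.741] pointing down, gripper open.
Joint ranges: [-2.53, 2.53], [-0.77, 2.02], [0.04, 2.7], [-1, 4.14], [0.28, 2.66], [-3.11, 3.11]. Speed limits (rad/s): [2.57, 2.57, 3.14, 3.14, 3.14, 3.14].

## Interface

Orientations are given as [roll, pitch, yaw] about the fixed x, y, z axes, in that order (R = Rz(yaw) Ry(pitch) Rx(roll)).
In Python, from plant import bot gives the robot as it stands.
- The arm moves only by the tool step_arm, never from a script. Its argument "deltas" is a list of rows, each a list of 5 numbers: the opening, from 0 (shut) to 1 (fully open), then the shift along the tool's x, y, z each as a share of 0.5 m, from -1 to 1, then the turn about the tool's z as a share of pi/2 rad, from -1 to 1. In form: [[claw, x, y, z, turn], ...]. A call has 1 to 8 rows; each row shifts and turns the commanded pose from where the row before left it, along the tool's axes as they then stand; what a row does not reach is not made up. A row lasts 1/10 s, in which the tool goes at most 50 mm and 8.59 degrees, less where a joint would pass 70% of its speed; a pose out of reach is approached as far as the arm can. A call with a number of a shift or a turn outside -1 to 1 is refused whole. A call with a gripper value outside its range is refused whole. The fingers move at their own pace and stop on an object; the grip force is fixed at half the most. Time passes only in rows, so rows that do not move let the fingers close. It gives the time, the measured TCP pose, the force, the opening and the grip force at its end, in the units of the state.
- bot.get_obs(): the state, without advancing time (a new reading comes with each control period).
- bot.capture(name): name is "scene" or "top" or "wrist"; returns (picture, depth): 480x640x3 uint8, red, green, blue; 480x640 float32, mm along the optical axis (not along the pixel's ray), 0 where there is no reading.
- bot.camera_params(name): a dict with "fov_y" (degrees; the focal length in pixels is half the picture's height over the tangent of half this angle, whatever the lens; pixels are square), "cx", "cy" (the principal point, pixels), "k1" (the pictures are not rectified: a ray, as slopes to the right and down, at radius r is drawn at 1 + k1 r^2 times it, then the intrinsics apply), "rvec" (rotation vector, rad) and "tvec" (3), from world to camera coordinates, as OpenCV has them. Camera axes: x right, y down, z forward; pixel columns grow to the right and rows downward; lengths in mm; the calibration is good to about 2 mm. A picture is of the moment at which its call begins: read the wrist's pose just before it. camera_params takes no time and is no camera call; for the wrist camera it gives the pose at the moment of the call.
- bot.close_job(): hands the job in; it is judged then, once.
The state is a dict: "time": time; "joint_positions": joint angles; "dq": joint speeds; "tau": joint torques, N m; "tool_pos": TCP position; "tcp_rot": TCP orientation; "contact_force": force on the tool from outside, world axes, zero at the start; "moment": the same for the moment, N m; "grip_width": finger opening in mm; "finger_force": force on a finger pad.
Only numpy, scipy, OpenCV 4.12 (cv2) and the standard library are available. Lean on these libraries where they do the work, as an engineer would, in place of code of your own. Each camera call takes 0.05 s, during which the arm holds its last target. There are 200 camera calls.

## Task

Put the two black-and-white striped drums back into the round blue spice caddy, one into each of the two empty places in the ring of short jars, both standing upright on the caddy's floor. Do not let either drum fall over on the way.

Things in the scene. Friction and masses are not known exactly. Their poses are not given: they have to be found in the camera images.
- drum_a_mid (a point): striped black-and-white card drum with a white plastic lid, an upright cylinder 46 mm in diameter and 98 mm high (75 to 155 g, rigid); this point is its centre, half-way up (49 mm above its foot), z along its axis. It starts standing on the worktop. The other drum is identical. A jar of the same size with a green lid stands in line with them and is not wanted.
- drum_b_mid (a point): striped black-and-white card drum with a white plastic lid, an upright cylinder 46 mm in diameter and 98 mm high (75 to 155 g, rigid); this point is its centre, half-way up (49 mm above its foot), z along its axis. It starts standing on the worktop. The other drum is identical. A jar of the same size with a green lid stands in line with them and is not wanted.
- gap_a (a point): first empty place in the ring of the round blue caddy: centre of the place on the caddy's inner floor (5 mm above the worktop), z up, x outwards from the caddy's middle. The caddy is fixed: 194 mm outside, 186 mm inside, rim 41 mm above the worktop, wire ears outside. Seven places, one central and six round it, 58 mm from neighbour to neighbour; the two empty ones lie opposite each other, 116 mm apart.
- gap_b (a point): second empty place, as the first, but x points inwards. The other five places hold loose short jars 46 mm wide with lids 44 mm above the inner floor, so a drum gripped within its top 40 mm goes in with the fingers above the jars (and above the rim). A drum has about 12 mm of free room on every side.
Mind the look-alikes: they are no part of the job. Leave any red look-alike of the part that bears drum_a_mid alone. Leave any red look-alike of the part that bears drum_b_mid alone.

How it is judged:
By the outcome, as a careful person would: the job done as asked, in the order asked, and still so for the second after the job is handed in, with the robot touching nothing.
It also fails if it takes over 53 s, if anything falls off the work surface, if the arm or the gripper's body presses on something with over 40 N, if the wrist force passes 120 N, or if a joint passes its speed limit or range.

## Working session

There is one attempt and no reset: what is moved stays moved. The work goes in short steps, Python scripts to look and compute and a tool call to move; the robot and the scene stay as the last step left them, time stands still between calls to the robot, and variables do not carry over. Pictures are saved under pics/ and viewed, at most 10 in all, crops included, and the job is handed in when it is done.

Besides the shell and the picture viewer there is one more tool, called after ">>>" as name(argument=value, ...), one argument or row to a line, values as JSON. step_arm: Moves the arm, as the interface text tells. Shift numbers are shares of 0.5 m and turn numbers shares of pi/2 rad, none past 1 either way. Its arguments: {"type":"object","properties":{"deltas":{"type":"array","items":{"type":"array","items":{"type":"number","minimum":-1,"maximum":1}}}},"required":["deltas"]}

```bash
mkdir -p pics; cat > h.py <<'E'
import numpy as np, cv2
from plant import bot
def K(p):
    f=240/np.tan(np.radians(p["fov_y"])/2); return f
def grab(n):
    p=bot.camera_params(n); im,d=bot.capture(n); return p,im,d
def world(p,u,v,d):
    f=K(p); x=(np.asarray(u,float)-p["cx"])/f; y=(np.asarray(v,float)-p["cy"])/f
    rd=np.hypot(x,y); r=rd.copy()
    for _ in range(20): r=rd/(1+p["k1"]*r*r)
    s=np.where(rd>0,r/np.maximum(rd,1e-9),1)
    c=np.stack([x*s*d,y*s*d,d*np.ones_like(x)],-1)
    R=cv2.Rodrigues(np.array(p["rvec"],float))[0]
    return (c-np.array(p["tvec"],float).ravel())@R
def cloud(p,d):
    v,u=np.mgrid[:480,:640]; return world(p,u,v,d)
def save(n,im): cv2.imwrite("pics/"+n,im[:,:,::-1])
E
python3 - <<'E'
from h import *
for n in("scene","top"):
    p,im,d=grab(n); save(n+"0.png",im); np.savez(n+"0.npz",im=im,d=d); print(n,p,(d>0).mean())
print(bot.get_obs())
E
```

```text
scene {'fov_y': 42.6296664548312, 'cx': 315.9217119294323, 'cy': 251.4773839432344, 'k1': 0.013316496782019677, 'rvec': array([ 1.15551879, -1.97655625,  1.23844843]), 'tvec': array([146.84382519, 267.97876764, 757.55918161])} 0.9959830729166667
top {'fov_y': 56.67029626485624, 'cx': 317.8977310233045, 'cy': 236.33539284444922, 'k1': -0.11024571975686757, 'rvec': array([ 2.13495597, -2.1123435 ,  0.16102665]), 'tvec': array([-89.98022628, 486.42059195, 911.4008182 ])} 0.9959765625
{'time': 0.1, 'joint_positions': array([-1.29600133e+00,  3.42665163e-01,  1.52491150e+00, -8.43741956e-06,
        1.27539043e+00, -1.46025670e-01]), 'dq': array([-0.0016651 , -0.00099971, -0.00322417,  0.00038924,  0.00050325,
       -0.00026599]), 'tau': array([ 2.15760556e-03, -4.32002449e+01, -2.44695926e+01,  7.19887996e-02,
        5.25960024e-02, -3.52438838e-05]), 'tool_pos': array([ 214.37973817, -478.8614305 ,  237.11164446]), 'tcp_rot': array([-3.14023167e+00, -1.92007983e-04,  4.20822994e-01]), 'contact_force': array([ 0.48278322, -0.10242327,  0.58246328]), 'moment': array([ 0.03822479, -0.01137917, -0.00643047]), 'finger_force': 0.0, 'grip_width': 91.55510076569841}
```

View pics/scene0.png

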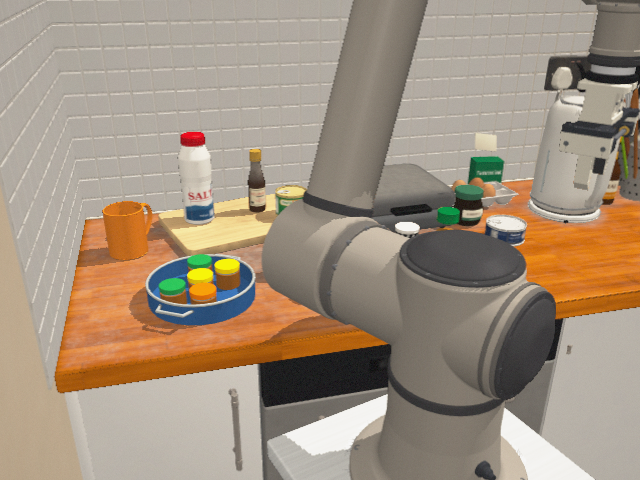

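View pics/top0.png

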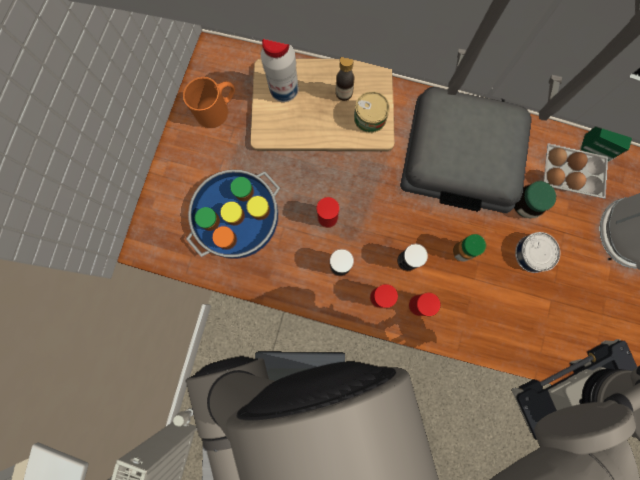

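The scene view shows the caddy at (200,288), and the arm hides most of the drums. In the top view:
- **White-lidded drums:** (342,262) and (414,257), with the green-lidded jar in line with them at (472,246).
- **Red look-alikes:** (328,211), (386,296) and (428,304).
- **Caddy:** centred near (233,213), with empty places near (250,232) and (214,192).

The white lids fit the description. I'll measure them and confirm with an enlarged crop.

```bash
python3 - <<'E'
from h import *
z=np.load("top0.npz"); im,d=z["im"],z["d"]; p=bot.camera_params("top")
W=cloud(p,d); np.save("W.npy",W)
hsv=cv2.cvtColor(im,cv2.COLOR_RGB2HSV)
for n,(u,v) in dict(wL=(342,262),wR=(414,257),gr=(472,246),r1=(328,211),r2=(386,296),r3=(428,304)).items():
    w=W[v-25:v+26,u-25:u+26].reshape(-1,3); t=np.median(W[v-3:v+4,u-3:u+4,2]); m=abs(w[:,2]-t)<4
    q=w[m][:,:2].astype(np.float32); c,r=cv2.minEnclosingCircle(q); print(n,np.round(t,1),np.round(c,1),round(r,1),m.sum())
for n,(u,v) in dict(g1=(241,187),y1=(257,206),yc=(231,212),g2=(205,217),o=(223,237)).items():
    w=W[v-18:v+19,u-18:u+19].reshape(-1,3); h=hsv[v-18:v+19,u-18:u+19].reshape(-1,3).astype(int); t=np.median(W[v-2:v+3,u-2:u+3,2])
    m=(abs(w[:,2]-t)<4)&(abs(h[:,0]-hsv[v,u,0])<6)&(h[:,1]>120); q=w[m][:,:2].astype(np.float32); c,r=cv2.minEnclosingCircle(q); print(n,np.round(t,1),np.round(c,1),round(r,1),m.sum())
w=W[160:270,175:290].reshape(-1,3);h=hsv[160:270,175:290].reshape(-1,3)
m=(abs(w[:,2]-41)<5)&(h[:,0]>100)&(h[:,0]<125)&(h[:,1]>120)
q=w[m][:,:2].astype(np.float32); print("rim",cv2.minEnclosingCircle(q),np.median(w[m,2]))
print("table",[np.round(W[v,u],1) for u,v in((300,260),(380,230),(450,280),(214,192),(250,232))])
save("crop.png",cv2.resize(im[160:320,180:500],None,fx=2.5,fy=2.5,interpolation=cv2.INTER_CUBIC))
E
```

```text
wL 97.3 [ 429.3 -132.4] 23.2 421
wR 97.6 [ 441.2 -281.4] 23.6 432
gr 97.3 [ 462.7 -403.9] 23.7 377
r1 97.4 [ 536.7 -103.8] 23.4 403
r2 97.1 [ 360.3 -220.3] 23.3 425
r3 97.8 [ 344.6 -305.1] 23.5 427
g1 48.5 [594.6  85. ] 22.5 311
y1 48.4 [544.8  56.5] 34.3 356
yc 47.6 [545.8  94.1] 34.4 357
g2 48.9 [526.  160.3] 22.8 318
o 48.0 [484.5 119.1] 23.3 354
rim ((0.0, 0.0), 0.0) nan
table [array([441.2, -44.8,  -2.9]), array([ 5.101e+02, -2.228e+02, -4.000e-01]), array([ 399.1, -376.4,    1.4]), array([594.3, 154.9,   4.5]), array([502.3,  68.2,   3.3])]
  return _methods._mean(a, axis=axis, dtype=dtype,
  ret = ret.dtype.type(ret / rcount)
```

View pics/crop.png

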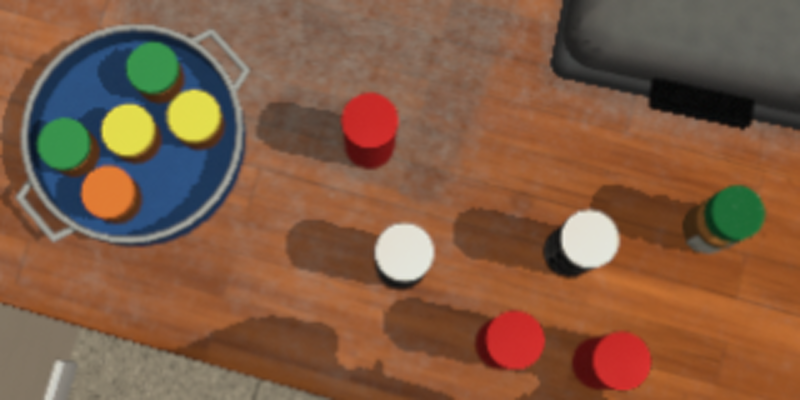

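The crop confirms the two white-lidded, black-sided drums at (342,262) and (414,257) in the full picture. The three red-lidded ones and the green-lidded jar are not wanted. The caddy gaps are lower right and upper left. I'll move towards the left drum and measure again with the wrist camera.

>>> step_arm(
  deltas=[
    [1,0.07,-0.045,0,0],
    [1,0.07,-0.045,0,0],
    [1,0.07,-0.045,0,0],
    [1,0.07,-0.045,0,0],
    [1,0.07,-0.045,0,0],
    [1,0.07,-0.045,0,0],
    [1,0.07,-0.045,0,0],
    [1,0.07,-0.045,0,0],
  ],
)

```text
time: 0.9
tool_pos: [397.0, -198.9, 237.6]
tcp_rot: [-3.141, 0.0, 0.421]
contact_force: [1.1, -0.9, -0.0]
grip_width: 92.1
finger_force: 0.0
```

```bash
cat >> h.py <<'E'
def delta(target):
    o=bot.get_obs(); R=cv2.Rodrigues(np.zeros(3))[0]
    from scipy.spatial.transform import Rotation as Ro
    R=Ro.from_euler("xyz",o["tcp_rot"]).as_matrix()
    print("t",round(o["time"],2),"tcp",np.round(o["tool_pos"],1),"rot",np.round(o["tcp_rot"],3),"share",np.round(R.T@(np.array(target)-o["tool_pos"])/500,4))
E
python3 - <<'E'
from h import *
delta((429.3,-132.4,237))
p,im,d=grab("wrist"); save("w1.png",im); np.savez("w1.npz",im=im,d=d)
W=cloud(p,d); R=cv2.Rodrigues(p["rvec"])[0]; print("cam",-R.T@p["tvec"],"axis",R[2])
m=(abs(W[...,2]-97.5)<6)&(d>0)
n,l,s,c=cv2.connectedComponentsWithStats(m.astype(np.uint8))
for i in range(1,n):
    if s[i,4]>300:
        q=W[l==i]; print(np.round(c[i]),s[i,4],np.median(im[l==i],0),cv2.minEnclosingCircle(q[:,:2].astype(np.float32)),np.median(q[:,2]))
T=np.load("W.npy"); dt=np.load("top0.npz")["d"]
# tall things near the caddy and rim fit
near=(np.hypot(T[...,0]-540,T[...,1]-102)<250)&(T[...,2]>110)&(dt>0)
n,l,s,c=cv2.connectedComponentsWithStats(near.astype(np.uint8))
for i in range(1,n):
    if s[i,4]>30: q=T[l==i]; print("tall",np.round(c[i]),s[i,4],np.round(q.min(0)),np.round(q.max(0)))
r=np.hypot(T[...,0]-540,T[...,1]-102); rm=(r>85)&(r<105)&(abs(T[...,2]-41)<5)
from scipy.optimize import least_squares
q=T[rm]; f=least_squares(lambda a:np.hypot(q[:,0]-a[0],q[:,1]-a[1])-a[2],[540,102,95],loss="soft_l1"); print("rim",f.x,rm.sum())
E
```

```text
t 0.9 tcp [ 397.  -198.9  237.6] rot [-3.141  0.     0.421] share [ 0.1132 -0.0951  0.0012]
cam [ 471.21231628 -165.98939837  384.92916757] axis [-0.27395942 -0.12264907 -0.95388859]
[284.  23.] 2712 [252.  67.  64.] ((537.1741943359375, -104.90202331542969), 23.604501724243164) 98.55175097410873
[597.  55.] 10465 [144. 143. 132.] ((603.6656494140625, -350.69793701171875), 77.00972747802734) 97.55227028751828
[266. 165.] 2469 [255. 254. 254.] ((430.4017028808594, -133.40533447265625), 23.308303833007812) 98.43755724922119
[428. 223.] 2213 [255. 255. 254.] ((441.8420715332031, -281.4134826660156), 23.648361206054688) 98.3837686764925
[554. 253.] 1875 [ 49. 164.  81.] ((463.9560546875, -403.0544738769531), 23.02266502380371) 98.57573012226464
[328. 274.] 1916 [251.  63.  60.] ((361.5504455566406, -221.22015380859375), 23.434814453125) 98.33974961653625
[395. 317.] 1058 [251.  63.  60.] ((346.1679382324219, -301.7633361816406), 21.933290481567383) 98.37845730446237
tall [271.  20.] 9152 [ 587. -143.  548.] [682. 205. 650.]
tall [ 56. 127.] 14423 [516. 305. 110.] [684. 352. 539.]
rim [539.30648983 103.27877237  95.10769977] 644
```

View pics/w1.png

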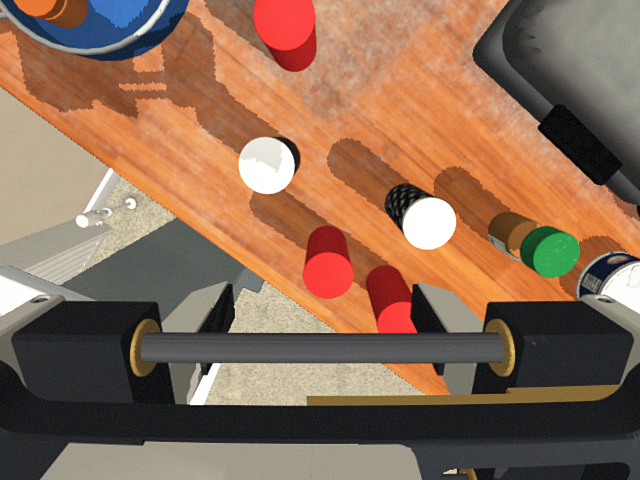

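The wrist view agrees with the top view to about 1 mm. The drums are at (430,-133) and (441.5,-281.4), with tops at z≈98, and the rim centre is at (539.3,103.3). Before moving on I'll check overhead clearance and step over the drum.

```bash
python3 - <<'E'
from h import *
p=bot.camera_params("scene"); d=np.load("scene0.npz")["d"]; S=cloud(p,d)
for u,v in((612,60),(615,45),(615,20),(615,3),(600,95)): print("arm",u,v,np.round(S[v,u]))
T=np.load("W.npy"); 
for u,v in((271,5),(271,20),(330,10),(330,30),(330,45),(220,15),(480,50)): print("top",u,v,np.round(T[v,u]))
o=bot.get_obs(); print(o["joint_positions"].round(3))
delta((430,-133,72))
E
```

```text
arm 612 60 [ 195. -448.  427.]
arm 615 45 [ 195. -447.  448.]
arm 615 20 [ 200. -442.  483.]
arm 615 3 [ 214. -454.  504.]
arm 600 95 [ 191. -431.  378.]
top 271 5 [614. -49. 611.]
top 271 20 [614. -46. 588.]
top 330 10 [ 599. -105.  622.]
top 330 30 [ 599. -105.  592.]
top 330 45 [ 599. -106.  565.]
top 220 15 [629.  10. 577.]
top 480 50 [ 529. -223.  670.]
[-0.628  0.194  1.73   0.004  1.218  0.518]
t 0.95 tcp [ 399.3 -194.3  237.6] rot [-3.139e+00 -3.000e-03  4.230e-01] share [ 0.1054 -0.0858  0.3317]
```

>>> step_arm(
  deltas=[
    [1,0.035,-0.0285,0,0],
    [1,0.035,-0.0285,0,0],
    [1,0.035,-0.0285,0,0],
    [1,0,0,0.05,0],
    [1,0,0,0.05,0],
    [1,0,0,0.05,0],
    [1,0,0,0.05,0],
    [1,0,0,0,0],
  ],
)

```text
time: 1.75
tool_pos: [424.9, -139.2, 135.0]
tcp_rot: [-3.136, 0.004, 0.421]
contact_force: [-0.3, 0.6, -0.9]
grip_width: 91.5
finger_force: 0.0
```

```bash
python3 -c "
from h import *
delta((430,-133,72))"
```

```text
t 1.75 tcp [ 424.9 -139.2  135. ] rot [-3.136  0.004  0.421] share [ 0.0149 -0.0065  0.126 ]
```

>>> step_arm(
  deltas=[
    [1,0.0125,-0.0085,0.03,0],
    [1,0,0,0.03,0],
    [1,0,0,0.03,0],
    [1,0,0,0.03,0],
    [1,0,0,0.006,0],
    [1,0,0,0,0],
    [1,0,0,0,0],
  ],
)

```text
time: 2.45
tool_pos: [431.5, -134.0, 75.7]
tcp_rot: [3.14, -0.001, 0.421]
contact_force: [-0.7, -0.2, -0.1]
grip_width: 91.9
finger_force: 0.0
```

```bash
python3 -c "
from h import *
delta((430,-133,72))"
```

```text
t 2.45 tcp [ 431.5 -134.    75.7] rot [ 3.14e+00 -1.00e-03  4.21e-01] share [-0.002  -0.0031  0.0074]
```

>>> step_arm(
  deltas=[
    [0,-0.002,-0.002,0.004,0],
    [0,0,0,0,0],
    [0,0,0,0,0],
    [0,0,0,0,0],
    [0,0,0,0,0],
    [0,0,0,0,0],
    [0,0,0,0,0],
    [0,0,0,0,0],
  ],
)

```text
time: 3.25
tool_pos: [429.7, -133.1, 72.7]
tcp_rot: [3.141, -0.0, 0.421]
contact_force: [-0.5, -0.6, 0.1]
grip_width: 45.1
finger_force: 30.0
```

>>> step_arm(
  deltas=[
    [0,0,0,0,0],
    [0,0,0,0,0],
    [0,0,0,-0.01,0],
    [0,0,0,-0.02,0],
    [0,0,0,-0.03,0],
    [0,0,0,0,0],
    [0,0,0,0,0],
  ],
)

```text
time: 3.95
tool_pos: [429.8, -133.2, 103.1]
tcp_rot: [3.141, -0.001, 0.421]
contact_force: [0.5, -0.5, -1.2]
grip_width: 44.9
finger_force: 30.0
```

```bash
python3 -c "
from h import *
delta((430,-133,190))
a=np.array([539.3,103.3])
J={k:np.array(v) for k,v in dict(g1=(594.6,85),g2=(526,160.3),o=(484.5,119.1)).items()}
T=np.load('W.npy')
z=np.load('top0.npz');hsv=cv2.cvtColor(z['im'],cv2.COLOR_RGB2HSV)
m=((abs(T[...,2]-48.5)<4)&(hsv[...,0]>24)&(hsv[...,0]<34)&(hsv[...,1]>120)&(np.hypot(T[...,0]-a[0],T[...,1]-a[1])<95)).astype(np.uint8)
n,l,s,c=cv2.connectedComponentsWithStats(m)
for i in range(1,n):
  if s[i,4]>80: print('yellow',cv2.minEnclosingCircle(T[l==i][:,:2].astype(np.float32)))
for k,v in J.items(): e=v-a; print(k,np.hypot(*e).round(1),np.degrees(np.arctan2(e[1],e[0])).round(1))
"
```

```text
t 3.95 tcp [ 429.8 -133.2  103.1] rot [ 3.141e+00 -1.000e-03  4.210e-01] share [ 7.000e-04 -1.000e-04 -1.739e-01]
yellow ((551.5908813476562, 47.21492385864258), 23.00022315979004)
yellow ((539.2369995117188, 104.60226440429688), 23.12981605529785)
g1 58.2 -18.3
g2 58.5 103.1
o 57.0 163.9
```

The first drum is gripped and lifted. Gap positions from the rim and jar ring are far (582,143) and near (496.7,64). I'll carry this drum to the far gap.

>>> step_arm(
  deltas=[
    [0,0,0,-0.04,0],
    [0,0,0,-0.06,0],
    [0,0,0,-0.05,0],
    [0,0,0,-0.024,0],
    [0,0.03,-0.023,0,0],
    [0,0.05,-0.038,0,0],
    [0,0.05,-0.038,0,0],
    [0,0.05,-0.038,0,0],
  ],
)

```text
time: 4.75
tool_pos: [483.9, -32.8, 189.0]
tcp_rot: [-3.141, 0.001, 0.42]
contact_force: [0.7, -0.9, -1.9]
grip_width: 45.3
finger_force: 30.0
```

>>> step_arm(
  deltas=[
    [0,0.05,-0.038,0,0],
    [0,0.05,-0.038,0,0],
    [0,0.05,-0.038,0,0],
    [0,0.05,-0.038,0,0],
    [0,0.05,-0.038,0,0],
    [0,0.04,-0.03,0,0],
    [0,0.02,-0.015,0,0],
    [0,0,0,0,0],
  ],
)

```text
time: 5.55
tool_pos: [577.3, 137.7, 188.7]
tcp_rot: [-3.141, 0.001, 0.423]
contact_force: [0.5, -0.0, -1.6]
grip_width: 45.2
finger_force: 30.0
```

```bash
python3 - <<'E'
from h import *
delta((581.9,142.9,77.7))
p,im,d=grab("wrist"); save("w2.png",im); W=cloud(p,d)
p,im2,d2=grab("top"); save("t2.png",im2)
delta((581.9,142.9,77.7))
E
```

```text
t 5.55 tcp [577.3 137.7 188.7] rot [-3.141e+00  1.000e-03  4.230e-01] share [ 0.013  -0.0057  0.222 ]
t 5.65 tcp [576.7 136.  189.1] rot [3.142e+00 2.000e-03 4.210e-01] share [ 0.0155 -0.0084  0.2228]
```

View pics/w2.png

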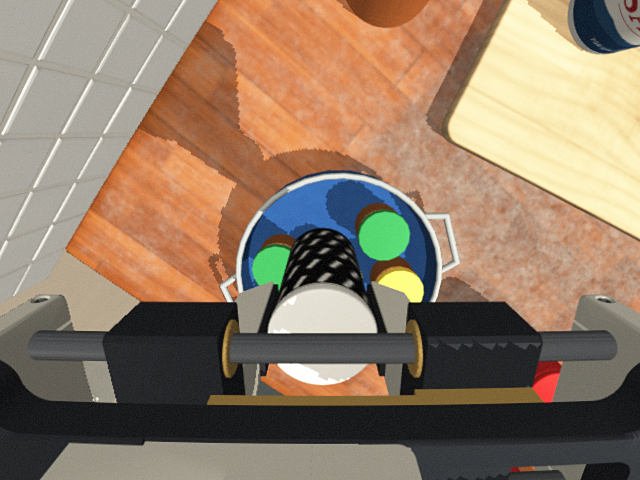

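The drum hangs upright over the gap, with green jars at (272,265) and (384,235) on either side. I'll lower it.

>>> step_arm(
  deltas=[
    [0,0.0145,-0.007,0,0],
    [0,0,0,0.03,0],
    [0,0,0,0.03,0],
    [0,0,0,0.03,0],
    [0,0,0,0.02,0],
    [0,0,0,0,0],
    [0,0,0,0,0],
  ],
)

```text
time: 6.35
tool_pos: [582.8, 142.6, 135.1]
tcp_rot: [3.141, -0.0, 0.42]
contact_force: [-0.7, 0.2, -1.2]
grip_width: 45.0
finger_force: 30.0
```

```bash
python3 - <<'E'
from h import *
delta((581.9,142.9,77.7))
p,im,d=grab("wrist"); save("w3.png",im); W=cloud(p,d)
hsv=cv2.cvtColor(im,cv2.COLOR_RGB2HSV)
m=((abs(W[...,2]-49)<5)&(hsv[...,1]>120)&(np.hypot(W[...,0]-539.3,W[...,1]-103.5)<90)&(hsv[...,0]<95)).astype(np.uint8)
n,l,s,c=cv2.connectedComponentsWithStats(m)
for i in range(1,n):
  if s[i,4]>300: print(c[i].round(),np.median(hsv[l==i],0),cv2.minEnclosingCircle(W[l==i][:,:2].astype(np.float32)))
r=np.hypot(W[...,0]-539.3,W[...,1]-103.5); q=W[(abs(W[...,2]-41)<4)&(r>88)&(r<103)]
from scipy.optimize import least_squares
print(least_squares(lambda a:np.hypot(q[:,0]-a[0],q[:,1]-a[1])-a[2],[540,102,95],loss="soft_l1").x)
f=W[(hsv[...,0]>100)&(hsv[...,0]<125)&(hsv[...,1]>120)&(r<85)&(abs(W[...,2])<20)]; print("floor z",np.median(f[:,2]))
E
```

```text
t 6.35 tcp [582.8 142.6 135.1] rot [ 3.141 -0.     0.42 ] share [-0.0014 -0.0013  0.1149]
[399. 263.] [ 67. 152. 218.] ((596.1748657226562, 86.29669952392578), 23.097774505615234)
[288. 378.] [ 17. 176. 254.] ((475.07989501953125, 121.15960693359375), 19.740428924560547)
[541.08059241 104.33769042  94.43190616]
floor z 5.311421417704796
```

View pics/w3.png

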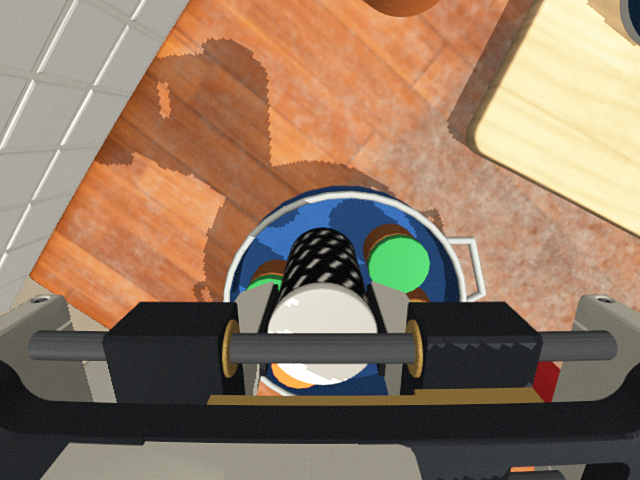

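The drum is well centred between the jars, and both views agree within about 1.5 mm. I'll continue down.

>>> step_arm(
  deltas=[
    [0,0,0,0.03,0],
    [0,0,0,0.03,0],
    [0,0,0,0.03,0],
    [0,0,0,0.015,0],
    [0,0,0,0.004,0],
    [0,0,0,0,0],
    [0,0,0,0,0],
  ],
)

```text
time: 7.1
tool_pos: [583.1, 142.9, 81.1]
tcp_rot: [3.141, -0.002, 0.421]
contact_force: [-0.3, 0.5, -1.0]
grip_width: 45.0
finger_force: 30.0
```

>>> step_arm(
  deltas=[
    [0,0,0,0.002,0],
    [0,0,0,0.002,0],
    [0,0,0,0,0],
    [0,0,0,0,0],
  ],
)

```text
time: 7.5
tool_pos: [582.5, 142.9, 78.2]
tcp_rot: [3.142, 0.0, 0.421]
contact_force: [0.2, 0.9, -0.3]
grip_width: 45.1
finger_force: 30.0
```

>>> step_arm(
  deltas=[
    [0,0,0,0.001,0],
    [0,0,0,0.001,0],
    [0,0,0,0,0],
    [0,0,0,0,0],
  ],
)

```text
time: 7.9
tool_pos: [582.7, 142.9, 77.7]
tcp_rot: [3.141, -0.001, 0.421]
contact_force: [-1.1, -0.1, 4.8]
grip_width: 45.3
finger_force: 30.0
```

The foot is on the floor: the contact force is now up at 4.8 N. I'll release and rise.

>>> step_arm(
  deltas=[
    [0.55,0,0,0,0],
    [0.6,0,0,0,0],
    [0.8,0,0,0,0],
    [1,0,0,0,0],
    [1,0,0,0,0],
    [1,0,0,0,0],
    [1,0,0,0,0],
    [1,0,0,0,0],
  ],
)

```text
time: 8.7
tool_pos: [582.5, 142.9, 77.2]
tcp_rot: [3.142, 0.0, 0.421]
contact_force: [0.3, 0.3, -0.5]
grip_width: 91.7
finger_force: 0.0
```

>>> step_arm(
  deltas=[
    [1,0,0,-0.02,0],
    [1,0,0,-0.04,0],
    [1,0,0,-0.05,0],
    [1,0,0,-0.06,0],
    [1,0,0,-0.05,0],
    [1,0,0,0,0],
    [1,0,0,0,0],
  ],
)

```text
time: 9.4
tool_pos: [582.6, 142.9, 188.1]
tcp_rot: [3.141, -0.001, 0.421]
contact_force: [-0.7, 0.3, -0.4]
grip_width: 91.7
finger_force: 0.0
```

```bash
cat >> h.py <<'E'
def lids():
    p,im,d=grab("top"); W=cloud(p,d); hsv=cv2.cvtColor(im,cv2.COLOR_RGB2HSV)
    m=((hsv[...,1]<50)&(hsv[...,2]>170)&(W[...,2]>80)&(W[...,2]<115)&(d>0)).astype(np.uint8)
    n,l,s,c=cv2.connectedComponentsWithStats(m)
    for i in range(1,n):
        if s[i,4]>100: print("lid",c[i].round(),s[i,4],cv2.minEnclosingCircle(W[l==i][:,:2].astype(np.float32)),np.median(W[l==i][:,2]))
    return im
E
python3 -c "
from h import *
save('t3.png',lids()); delta((441.5,-281.4,185))"
```

```text
lid [208. 185.] 359 ((582.885009765625, 142.25123596191406), 22.8713321685791) 102.46628410943688
lid [416. 255.] 403 ((441.2887878417969, -281.91064453125), 23.24928855895996) 97.50173894026864
t 9.45 tcp [582.1 142.8 186.9] rot [-3.141e+00  1.000e-03  4.210e-01] share [-0.6031  0.6596  0.0042]
```

The first drum stands at the gap with its lid at z 102.5. Now for the second drum.

>>> step_arm(
  deltas=[
    [1,-0.025,0.027,0,0],
    [1,-0.05,0.055,0,0],
    [1,-0.05,0.055,0,0],
    [1,-0.05,0.055,0,0],
    [1,-0.05,0.055,0,0],
    [1,-0.05,0.055,0,0],
    [1,-0.05,0.055,0,0],
    [1,-0.05,0.055,0,0],
  ],
)

```text
time: 10.25
tool_pos: [493.6, -123.5, 186.2]
tcp_rot: [-3.14, 0.002, 0.42]
contact_force: [0.2, -0.1, 0.5]
grip_width: 91.9
finger_force: 0.0
```

>>> step_arm(
  deltas=[
    [1,-0.05,0.055,0,0],
    [1,-0.05,0.055,0,0],
    [1,-0.05,0.055,0,0],
    [1,-0.05,0.055,0,0],
    [1,-0.025,0.027,0,0],
    [1,0,0,0,0],
    [1,0,0,0,0],
    [1,0,0,0,0],
  ],
)

```text
time: 11.05
tool_pos: [443.0, -279.5, 186.8]
tcp_rot: [-3.14, 0.0, 0.421]
contact_force: [-0.4, -0.2, -0.0]
grip_width: 91.6
finger_force: 0.0
```

```bash
python3 -c "
from h import *
delta((441.5,-281.5,72))"
```

```text
t 11.05 tcp [ 443.  -279.5  186.8] rot [-3.14   0.     0.421] share [-0.0043  0.0028  0.2296]
```

>>> step_arm(
  deltas=[
    [1,-0.0043,0.0028,0.03,0],
    [1,0,0,0.05,0],
    [1,0,0,0.05,0],
    [1,0,0,0.04,0],
    [1,0,0,0.03,0],
    [1,0,0,0.02,0],
    [1,0,0,0.008,0],
    [1,0,0,0,0],
  ],
)

```text
time: 11.85
tool_pos: [442.0, -282.1, 73.1]
tcp_rot: [-3.141, 0.0, 0.422]
contact_force: [0.3, 0.6, 0.2]
grip_width: 92.0
finger_force: 0.0
```

>>> step_arm(
  deltas=[
    [1,0,0,0,0],
    [1,0,0,0,0],
  ],
)

```text
time: 12.05
tool_pos: [442.3, -282.8, 74.0]
tcp_rot: [3.14, -0.001, 0.421]
contact_force: [-0.4, -0.4, -0.8]
grip_width: 91.9
finger_force: 0.0
```

>>> step_arm(
  deltas=[
    [0,0,0,0,0],
    [0,0,0,0,0],
    [0,0,0,0,0],
    [0,0,0,0,0],
    [0,0,0,0,0],
    [0,0,0,0,0],
    [0,0,0,0,0],
    [0,0,0,0,0],
  ],
)

```text
time: 12.85
tool_pos: [441.8, -282.5, 73.2]
tcp_rot: [-3.141, 0.0, 0.421]
contact_force: [-0.4, 1.0, -0.7]
grip_width: 45.4
finger_force: 30.0
```

>>> step_arm(
  deltas=[
    [0,0,0,0,0],
    [0,0,0,-0.01,0],
    [0,0,0,-0.03,0],
    [0,0,0,-0.06,0],
    [0,0,0,-0.07,0],
    [0,0,0,-0.05,0],
    [0,0,0,-0.01,0],
    [0,0,0,0,0],
  ],
)

```text
time: 13.65
tool_pos: [442.0, -282.7, 188.7]
tcp_rot: [3.14, -0.001, 0.421]
contact_force: [0.4, -0.1, -2.3]
grip_width: 45.2
finger_force: 30.0
```

```bash
python3 -c "
from h import *
delta((497.2,64.2,190))"
```

```text
t 13.65 tcp [ 442.  -282.7  188.7] rot [ 3.14e+00 -1.00e-03  4.21e-01] share [ 0.3842 -0.5882 -0.0032]
```

>>> step_arm(
  deltas=[
    [0,0.016,-0.025,0,0],
    [0,0.032,-0.049,0,0],
    [0,0.032,-0.049,0,0],
    [0,0.032,-0.049,0,0],
    [0,0.032,-0.049,0,0],
    [0,0.032,-0.049,0,0],
    [0,0.032,-0.049,0,0],
    [0,0.032,-0.049,0,0],
  ],
)

```text
time: 14.45
tool_pos: [475.1, -63.2, 186.5]
tcp_rot: [-3.139, 0.003, 0.421]
contact_force: [0.9, -0.3, -0.6]
grip_width: 44.8
finger_force: 30.0
```

>>> step_arm(
  deltas=[
    [0,0.032,-0.049,0,0],
    [0,0.032,-0.049,0,0],
    [0,0.032,-0.049,0,0],
    [0,0.032,-0.049,0,0],
    [0,0.016,-0.025,0,0],
    [0,0,0,0,0],
    [0,0,0,0,0],
    [0,0,0,0,0],
  ],
)

```text
time: 15.25
tool_pos: [496.4, 63.9, 187.8]
tcp_rot: [-3.142, 0.001, 0.42]
contact_force: [0.3, -0.5, -1.1]
grip_width: 45.1
finger_force: 30.0
```

```bash
python3 -c "
from h import *
p,im,d=grab('top'); save('t4.png',cv2.resize(im[140:300,150:370],None,fx=3,fy=3))
delta((497.2,64.2,78))"
```

```text
t 15.3 tcp [496.6  63.7 187.9] rot [3.142e+00 1.000e-03 4.200e-01] share [ 0.0017 -0.0003  0.2199]
```

View pics/t4.png

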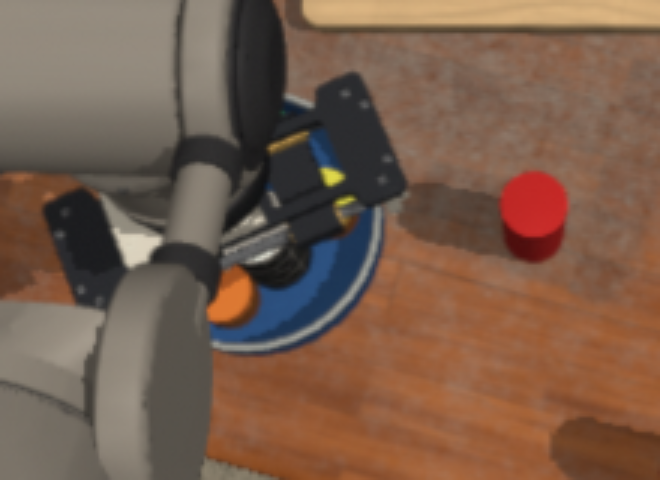

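The gripper holds the drum over the near gap, between the orange jar (232,295 in the crop) and the yellow jar. I'll lower it.

>>> step_arm(
  deltas=[
    [0,0.0017,0,0.03,0],
    [0,0,0,0.04,0],
    [0,0,0,0.04,0],
    [0,0,0,0.03,0],
    [0,0,0,0.03,0],
    [0,0,0,0.03,0],
    [0,0,0,0.01,0],
    [0,0,0,0,0],
  ],
)

```text
time: 16.1
tool_pos: [497.2, 64.3, 82.7]
tcp_rot: [-3.141, 0.001, 0.42]
contact_force: [-0.3, 0.3, -0.9]
grip_width: 45.3
finger_force: 30.0
```

>>> step_arm(
  deltas=[
    [0,0,0,0.002,0],
    [0,0,0,0.002,0],
    [0,0,0,0,0],
    [0,0,0,0,0],
  ],
)

```text
time: 16.5
tool_pos: [497.8, 65.0, 81.6]
tcp_rot: [3.141, -0.001, 0.421]
contact_force: [-0.4, -0.3, -0.5]
grip_width: 45.0
finger_force: 30.0
```

>>> step_arm(
  deltas=[
    [0,0,0,0.003,0],
    [0,0,0,0.001,0],
    [0,0,0,0,0],
    [0,0,0,0,0],
  ],
)

```text
time: 16.9
tool_pos: [497.5, 65.0, 79.1]
tcp_rot: [3.142, 0.0, 0.421]
contact_force: [-0.5, 0.5, -0.6]
grip_width: 45.2
finger_force: 30.0
```

>>> step_arm(
  deltas=[
    [0,0,0,0.001,0],
    [0,0,0,0,0],
    [0,0,0,0,0],
  ],
)

```text
time: 17.2
tool_pos: [497.6, 65.0, 78.7]
tcp_rot: [3.142, 0.0, 0.421]
contact_force: [-0.5, 0.7, -2.2]
grip_width: 45.1
finger_force: 30.0
```

>>> step_arm(
  deltas=[
    [0,0,0,0.001,0],
    [0,0,0,0.001,0],
    [0,0,0,0,0],
    [0,0,0,0,0],
  ],
)

```text
time: 17.6
tool_pos: [497.7, 65.1, 78.1]
tcp_rot: [3.141, -0.001, 0.421]
contact_force: [-1.6, 1.7, 4.8]
grip_width: 44.9
finger_force: 30.0
```

The second drum's foot is also down, at 4.8 N. I'll release and rise.

>>> step_arm(
  deltas=[
    [0.55,0,0,0,0],
    [0.6,0,0,0,0],
    [0.8,0,0,0,0],
    [1,0,0,0,0],
    [1,0,0,0,0],
    [1,0,0,0,0],
    [1,0,0,0,0],
    [1,0,0,0,0],
  ],
)

```text
time: 18.4
tool_pos: [497.6, 65.0, 77.7]
tcp_rot: [3.141, 0.0, 0.421]
contact_force: [-0.0, 0.3, -0.2]
grip_width: 91.6
finger_force: 0.0
```

>>> step_arm(
  deltas=[
    [1,0,0,-0.02,0],
    [1,0,0,-0.04,0],
    [1,0,0,-0.05,0],
    [1,0,0,-0.06,0],
    [1,0,0,-0.05,0],
    [1,0,0,0,0],
    [1,-0.03,0.05,0,0],
    [1,-0.05,0.07,0,0],
  ],
)

```text
time: 19.2
tool_pos: [485.5, -5.6, 187.6]
tcp_rot: [3.142, -0.001, 0.424]
contact_force: [1.4, -1.5, 0.3]
grip_width: 91.3
finger_force: 0.0
```

>>> step_arm(
  deltas=[
    [1,-0.05,0.07,0,0],
    [1,-0.05,0.07,0,0],
    [1,-0.03,0.05,0,0],
    [1,0,0,0,0],
    [1,0,0,0,0],
    [1,0,0,0,0],
  ],
)

```text
time: 19.8
tool_pos: [464.9, -118.4, 187.5]
tcp_rot: [-3.141, 0.0, 0.421]
contact_force: [0.6, 0.8, -0.0]
grip_width: 91.8
finger_force: 0.0
```

```bash
python3 -c "
from h import *
im=lids(); save('t5.png',cv2.resize(im[140:300,150:410],None,fx=3,fy=3)); print(bot.get_obs()['time'])"
```

```text
lid [208. 185.] 353 ((582.8517456054688, 142.04750061035156), 22.771501541137695) 102.56647623495265
19.85
```

View pics/t5.png

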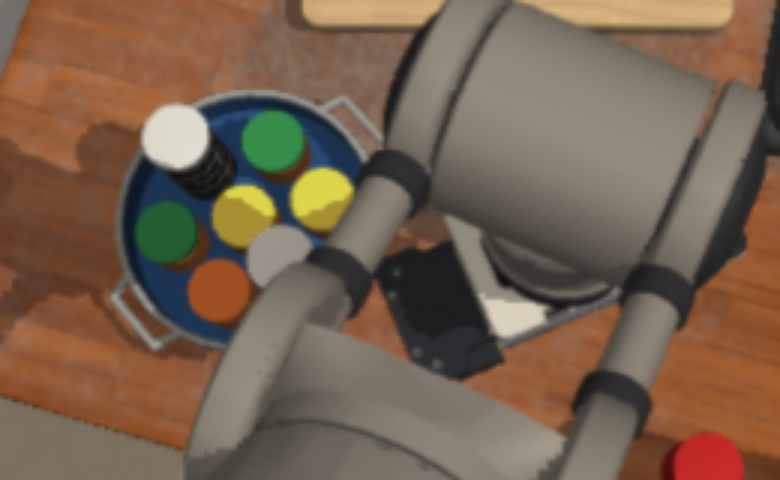

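Both lids show in the ring: the first at (177,137) in the crop and the second, shaded by the arm, at (280,258). I'll check the second one's depth, then hand in.

```bash
python3 -c "
from h import *
p,im,d=grab('top'); W=cloud(p,d); q=W[(abs(W[...,2]-102.5)<5)&(np.hypot(W[...,0]-497,W[...,1]-65)<40)]
print(cv2.minEnclosingCircle(q[:,:2].astype(np.float32)),np.median(q[:,2]),q[:,2].std())
if abs(np.median(q[:,2])-102.5)<3: print(bot.close_job())"
```

```text
((497.7941589355469, 65.04415130615234), 23.15048599243164) 102.46292316745131 1.4979819545829087
the job is handed in; nothing more can be done
None
```

Both striped drums stand upright on the caddy's floor, one in each empty place, and the job was handed in at about 20 s, with no verdict returned.

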